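# Refill the locked candle box

## Robot

A 6-joint arm with a two-finger parallel gripper is mounted at the origin on a cart in front of the work surface, level with it; the furniture and walls round the work are solid. World frame = base frame: x ahead of the robot, y to its left, z up, the work surface at z = 0. Lengths are in mm, angles in rad, forces in N, time in s.
With the tool pointing down it reaches from about 325 to 1000 mm from the base axis. Payload 5.1 kg.
Tool frame: the origin (TCP) lies on the mounting face of the last link; the fingertips stand 173 mm ahead of it and the grasp point (between the pads) lies 155 mm ahead of it; z points along the fingers, y is the line along which they close (so a half turn about z gives the same grasp; the last joint's range is limited). The gripper opens to 85 mm and grips with 20 to 120 N. Pads are 22 mm wide; open, the fingers measure 114 mm over their backs; the gripper's body (76 mm by 85 mm) begins 54 mm behind the grasp point. The pads swing forward as they close: fully open they stand 13 mm farther back than shut.
Start: joints at [1.266, 0.124, 1.65, -0, 1.367, -0.083], TCP at [143.014, 634.061, 404.722] pointing down, gripper open.
Joint ranges: [-2.61, 2.61], [-1.02, 2.33], [0.03, 2.71], [-1.35, 4.49], [0.32, 2.68], [-2.91, 2.91]. Speed limits (rad/s): [2.57, 2.57, 3.14, 3.14, 3.14, 3.14].

## Interface

Orientations are given as a rotation vector (axis times angle).
In Python, from bench import r, imaging, ticket gives the robot as it stands.
- The arm moves only by the shell command python3 -m creep 'ROWS' [FORCE]. ROWS is JSON, a list of rows, each an object of numbers: "tx", "ty", "tz": the shift along the tool's x, y, z in m; "turn": the turn about the tool's z in rad; "hand": the opening in per cent of the stroke, from 0 (shut) to 100 (fully open). In form: [{"tx": .., "ty": .., "tz": .., "turn": .., "hand": ..}, ...]. A call has 1 to 8 rows; each row shifts and turns the commanded pose from where the row before left it, along the tool's axes as they then stand; what a row does not reach is not made up. A row lasts 1/10 s, in which the tool goes at most 50 mm and 8.59 degrees, less where a joint would pass 70% of its speed; a pose out of reach is approached as far as the arm can. A call is refused whole if a number of a shift passes 0.05 or a number of a turn 0.15, either way. A call with a gripper value outside its range is refused whole. The fingers move at their own pace and stop on an object; FORCE is the grip in N (left out, the last holds). Time passes only in rows, so rows that do not move let the fingers close. It gives the time, the measured TCP pose, the force, the opening and the grip force at its end, in the units of the state.
- r.read_state(): the state, without advancing time (a new reading comes with each control period).
- imaging.capture(name): name is "side" or "top"; returns the picture (480x640x3 uint8, red, green, blue); there is no depth.
- imaging.camera_info(name): a dict with "fx", "fy", "cx", "cy" (pixels), "cam_to_world" (4x4, takes a point from camera to world coordinates). Camera axes: x right, y down, z forward; pixel columns grow to the right and rows downward; lengths in mm; the calibration is good to about 2 mm. A picture is of the moment at which its call begins. camera_info takes no time and is no camera call.
- ticket.sign_off(): hands the job in; it is judged then, once.
Trained networks look in the newest picture that a camera, given by its name, has taken for a name from the list of things; names that differ only in an ending like _2 or _b are one class to them, and where a whole thing is asked for, a point or a joint stands for the part that bears it (a point fixed in the world has none). Each returns a list of dicts, best first, with "confidence" (0 to 1); they miss things now and then, are a little off and sometimes report something else, mostly with a low value. They report only what shows in the picture. A call takes as long as a camera call.
- imaging.silhouettes(thing, camera): "mask" (480x640 bool, what is visible of it) and "bbox" ([left, top, right, bottom] in pixels, round what is visible of it).
The state is a dict: "clock": time; "joint_pos": joint angles; "qvel": joint speeds; "tau": joint torques, N m; "tool_pos": TCP position; "orientation": TCP orientation; "ft_force": force on the tool from outside, world axes, zero at the start; "ft_torque": the same for the moment, N m; "opening": opening from 0.0 (shut) to 1.0 (fully open); "finger_force": force on a finger pad.
Only numpy, scipy, OpenCV 4.12 (cv2) and the standard library are available. Lean on these libraries where they do the work, as an engineer would, in place of code of your own. Each camera call takes 0.05 s, during which the arm holds its last target. There are 200 camera calls.

## Task

The tea lights belong in the wooden candle box, which is kept locked: take the T-key from its block, press it on the lock beside the box and turn it until its blade drops into the slot, then turn it counterclockwise to the stop so that the latch arm swings off the lid, and leave the key home in the lock. Lift the lid by its ridge over the low lip at that end, slide it out of the grooves and lay it flat on the worktop beside the box, ridge up. Then drop every tea light on the worktop into the box, and leave the mill, the mug and the pepper jar alone.

Things in the scene. Friction and masses are not known exactly. Their poses are not given: they have to be found in the camera images.
- candle_box: fixed wooden box, 116 mm (x) by 144 mm (y), 70 mm high; origin at the centre of its underside, z up. Open inside 84 mm (x) by 132 mm (y), floor 6 mm up. Its long sides carry grooves for the lid under rails (rail tops 70 mm up, 84 mm between them); -y end 70 mm high, +y end a low stop lip. A 55 mm high post outside at (-78, +50) mm carries the lock
- box_lip (a point): middle of the top of the stop lip at the box's +y end, 53 mm above the worktop; the lid leaves over it along the box's +y. The lid lies on ledges 48 mm up, so it must be raised more than 5 mm to pass the lip; the rails' undersides are 64 mm up, so it can rise 10 mm at most. The rails end 44 mm before this point (box y = +28 mm)
- lock (a joint): angle of the lock barrel, rad. 0 to 0.2 at the start: the latch arm (45 mm long from the barrel's axis, 14 mm wide) lies 2 mm above the lid's corner, so the lid cannot be raised. Grows counterclockwise seen from above to a stop at 1.3, arm clear of the lid. At 0 the arm points along the box's +x. Stiff (0.1 N m), stays where it is left
- lock_slot (a point): floor of the slot in the steel lock barrel (43 mm across), on its vertical axis, 62 mm above the worktop; turns with the barrel, x along slot and latch arm, z up. Slot 24 mm (x) by 9 mm, 12 mm deep; above it a round recess 24 mm wide, with a flared mouth whose rim is 25 mm above this point
- key: loose steel T-key, 66 mm high, 80 g, upright in its block; origin at the middle of the blade's lower end, z up. From below: flat blade 20 mm (x) by 6 mm (y), 10 mm high; round shaft 18 mm across, up to 46 mm; crossbar 54 mm (x) by 12 mm (y), from 46 to 66 mm
- key_tip (a point): the key's origin: middle of the blade's lower end. Home in the lock it is 2 mm above the slot's floor (shaft's shoulder on the slot's edges); with the blade across the slot it stays at least 12 mm above. The blade fits either way round, with about 9 degrees of play each way
- key_block: fixed wooden block, 60 x 44 x 14 mm, origin at the centre of its underside; the key's blade stands in a 24 x 10 mm slot along its x, 10 mm deep, the key's origin 4 mm above the worktop. Lift the key straight up.
- lid: loose wooden lid, 98 mm (x) by 130 mm (y) by 6 mm, about 150 g; origin at the centre of its underside, z up; axes as the box's at the start, when it lies 48 mm above the worktop. A ridge to hold it by, 60 mm (x) by 12 mm (y), stands 28 mm above its top at y = +45 mm.
- lid_ridge (a point): middle of the top of the lid's ridge, 34 mm above the lid's underside
- wood_mill: bystander: wooden salt mill, 58 mm across, 115 mm high, origin at the centre of its underside
- white_mug: bystander: white mug, 82 x 115 mm, 88 mm high, origin at the centre of its underside
- pepper_jar: bystander: spice jar with a black cap, 41 mm across, 105 mm high, origin at the centre of its underside
- light_0: loose tea light (candle in a metal cup), 38 mm across, 15 mm high, 15 g, standing on the worktop; origin at the centre of its underside, 1 mm above the worktop at the start. Four to six of the six are there
- light_1: loose tea light (candle in a metal cup), 38 mm across, 15 mm high, 15 g, standing on the worktop; origin at the centre of its underside, 1 mm above the worktop at the start. Four to six of the six are there
- light_2: loose tea light (candle in a metal cup), 38 mm across, 15 mm high, 15 g, standing on the worktop; origin at the centre of its underside, 1 mm above the worktop at the start. Four to six of the six are there
- light_3: loose tea light (candle in a metal cup), 38 mm across, 15 mm high, 15 g, standing on the worktop; origin at the centre of its underside, 1 mm above the worktop at the start. Four to six of the six are there
- light_4: loose tea light (candle in a metal cup), 38 mm across, 15 mm high, 15 g, standing on the worktop; origin at the centre of its underside, 1 mm above the worktop at the start. Four to six of the six are there
- light_5: loose tea light (candle in a metal cup), 38 mm across, 15 mm high, 15 g, standing on the worktop; origin at the centre of its underside, 1 mm above the worktop at the start. Four to six of the six are there

How it is judged (in metres and radians):
On the way, in this order (a step that is already met when the one before it is completed fails the run):
1. the key's blade has dropped home into the slot of the lock (horizontal distance between key_tip and lock_slot below 0.006 m and z of key_tip in the frame of lock_slot between -0.004 and 0.006 m and angle between key's own z axis and vertical below 0.15 rad), for 0.2 s.
2. the lock is turned with the key home in it, counterclockwise to beyond 1.05 rad (stop at 1.3) (all of step 1 and value of joint lock above 1.05 rad), for 0.2 s.
3. the lid has slid clear of the box: its centre more than 120 mm from the box's centre (horizontal distance between lid and candle_box above 0.12 m), for 0.2 s.
At the end, for the whole second after the job is handed in: Key home in the lock (within 6 mm, upright to 0.15 rad) and lock beyond 1.05 rad; lid ridge up on the worktop (within 12 mm of it, level to 0.1 rad), its centre over 120 mm from the box's; every tea light present inside the box, below its rim, at rest (all of step 2 and horizontal distance between lid and candle_box above 0.12 m and height (world z) of lid below 0.012 m and angle between lid's own z axis and vertical below 0.1 rad and linear speed of lid below 0.02 m/s and x of light_0 in the frame of candle_box between -0.045 and 0.045 m and y of light_0 in the frame of candle_box between -0.069 and 0.069 m and z of light_0 in the frame of candle_box between -0.002 and 0.042 m and linear speed of each of light_0, light_1, light_2, light_3, light_4, light_5 below 0.03 m/s and x of light_1 in the frame of candle_box between -0.045 and 0.045 m and y of light_1 in the frame of candle_box between -0.069 and 0.069 m and z of light_1 in the frame of candle_box between -0.002 and 0.042 m and x of light_2 in the frame of candle_box between -0.045 and 0.045 m and y of light_2 in the frame of candle_box between -0.069 and 0.069 m and z of light_2 in the frame of candle_box between -0.002 and 0.042 m and x of light_3 in the frame of candle_box between -0.045 and 0.045 m and y of light_3 in the frame of candle_box between -0.069 and 0.069 m and z of light_3 in the frame of candle_box between -0.002 and 0.042 m and x of light_4 in the frame of candle_box between -0.045 and 0.045 m and y of light_4 in the frame of candle_box between -0.069 and 0.069 m and z of light_4 in the frame of candle_box between -0.002 and 0.042 m and x of light_5 in the frame of candle_box between -0.045 and 0.045 m and y of light_5 in the frame of candle_box between -0.069 and 0.069 m and z of light_5 in the frame of candle_box between -0.002 and 0.042 m); the robot touches nothing.
It fails at once if the mill is pushed more than 40 mm or tipped over (distance of wood_mill from where it was at the start of the episode above 0.04 m or angle between wood_mill's own z axis and vertical above 0.5 rad).
It fails at once if the mug is pushed more than 40 mm or tipped over (distance of white_mug from where it was at the start of the episode above 0.04 m or angle between white_mug's own z axis and vertical above 0.5 rad).
It fails at once if the pepper jar is pushed more than 40 mm or tipped over (distance of pepper_jar from where it was at the start of the episode above 0.04 m or angle between pepper_jar's own z axis and vertical above 0.5 rad).
Of light_0, light_1, light_2, light_3, light_4, light_5 only 4 to 6 are there at a start; the rules pass over those that are not, and their reading is None.
At some moment in a run one of light_0, light_1, light_2, light_3, light_4, light_5 may be knocked a few centimetres aside while the robot is not near it.
It also fails if it takes over 210 s, if anything falls off the work surface, if the arm or the gripper's body presses on something with over 40 N, if the wrist force passes 120 N, or if a joint passes its speed limit or range.

## Working session

There is one attempt and no reset: what is moved stays moved. The work goes in short steps, Python scripts to look and compute and a shell command to move; the robot and the scene stay as the last step left them, time stands still between calls to the robot, and variables do not carry over. Pictures are saved under pics/ and viewed, at most 14 in all, crops included, and the job is handed in when it is done.

```bash
ls; mkdir -p pics; cat > h.py <<'E'
import numpy as np, cv2
from bench import r, imaging, ticket
from scipy.spatial.transform import Rotation as R
def snap(c,name=None):
    im=imaging.capture(c)
    if name: cv2.imwrite(f'pics/{name}.png',im[:,:,::-1])
    return im
def ray(c,u,v):
    k=imaging.camera_info(c);M=np.array(k['cam_to_world'])
    d=M[:3,:3]@np.array([(u-k['cx'])/k['fx'],(v-k['cy'])/k['fy'],1]);return M[:3,3],d
def at(c,u,v,z):
    o,d=ray(c,u,v);return (o+d*(z-o[2])/d[2])
def proj(c,p):
    k=imaging.camera_info(c);M=np.array(k['cam_to_world']);q=M[:3,:3].T@(np.asarray(p,float)-M[:3,3])
    return np.array([q[0]/q[2]*k['fx']+k['cx'],q[1]/q[2]*k['fy']+k['cy']])
E
python3 - <<'E'
from h import *
np.set_printoptions(precision=1,suppress=True)
print(r.read_state())
for c in('side','top'):
    snap(c,c+'0');k=imaging.camera_info(c);print(c,k['fx'],k['cx'],k['cy'],np.array(k['cam_to_world']).tolist())
    for t in ['candle_box','lock_slot','key','key_block','lid','wood_mill','white_mug','pepper_jar','light_0']:
        for s in imaging.silhouettes(t,c)[:7]:
            m=s['mask'];v,u=np.nonzero(m);
            print(c,t,round(s['confidence'],2),s['bbox'],len(u),u.mean().round(1),v.mean().round(1),at(c,u.mean(),v.mean(),15 if 'light' in t else 50)[:2])
E
```

```text
pics
{'clock': 0.0, 'joint_pos': array([ 1.3,  0.1,  1.7, -0. ,  1.4, -0.1]), 'qvel': array([-0., -0., -0.,  0., -0., -0.]), 'tau': array([  0. , -42.4, -36.5,   0. ,   0. ,   0. ]), 'tool_pos': array([142.9, 633.8, 403.4]), 'orientation': array([-0.3, -3.1,  0. ]), 'ft_force': array([ 0.9, -0.3,  0.1]), 'ft_torque': array([-0. , -0.1, -0. ]), 'finger_force': 0.0, 'opening': 1.002326558749599}
side 582.4647991482511 317.43929255171037 246.8094736214612 [[0.8644066889475421, -0.29483968834392693, 0.4072721869708306, 121.10112206677083], [-0.5024133296393338, -0.5379922356185528, 0.6768642409042376, -918.8647371334828], [0.019542832534340398, -0.7897049528725317, -0.613175476601215, 811.7588268946507], [0.0, 0.0, 0.0, 1.0]]
side candle_box 0.63 [185.6, 191.4, 275.3, 252.2] 3059 229.2 223.2 [497.1  91.6]
side lock_slot 0.79 [184.4, 194.7, 212.1, 217.1] 411 196.0 205.1 [458.3 195.5]
side key 0.72 [231.3, 279.5, 260.6, 308.7] 402 246.3 291.3 [ 435.7 -133.2]
side key_block 0.65 [230.9, 294.4, 269.0, 322.6] 543 247.5 308.5 [ 417.8 -177.7]
side lid 0.55 [213.6, 186.4, 263.0, 223.6] 1047 235.
[... 1467 characters left out ...]
_mill 0.64 [137.8, 182.3, 178.4, 215.5] 931 159.1 199.0 [702.3 267.1]
top wood_mill 0.48 [329.4, 308.8, 365.9, 342.2] 370 347.0 325.5 [ 432.  -130.2]
top white_mug 0.77 [293.7, 163.3, 347.5, 199.3] 1354 317.2 178.6 [743.3 -71.3]
top white_mug 0.48 [188.2, 247.8, 262.2, 333.3] 2148 223.2 292.0 [502.3 124.1]
top pepper_jar 0.98 [391.4, 173.8, 418.1, 199.0] 540 403.6 185.2 [ 726.2 -255.2]
top light_0 0.71 [482.2, 302.3, 497.9, 317.9] 293 489.8 310.5 [ 461.5 -431. ]
top light_0 0.71 [457.8, 269.2, 475.4, 291.7] 245 467.4 277.5 [ 531.6 -388.1]
top light_0 0.62 [385.4, 317.4, 405.1, 333.8] 276 396.1 325.8 [ 431.4 -234. ]
top light_0 0.51 [434.6, 307.7, 451.2, 322.1] 268 443.3 316.1 [ 450.8 -333.3]
```

```bash
python3 - <<'E'
import cv2,numpy as np
a=cv2.imread('pics/top0.png');b=cv2.imread('pics/side0.png')
cv2.imwrite('pics/c1.png',np.vstack([cv2.resize(a[235:355,170:370],(800,480),interpolation=cv2.INTER_CUBIC)]))
E
```

```text
(no output)
```

View pics/top0.png

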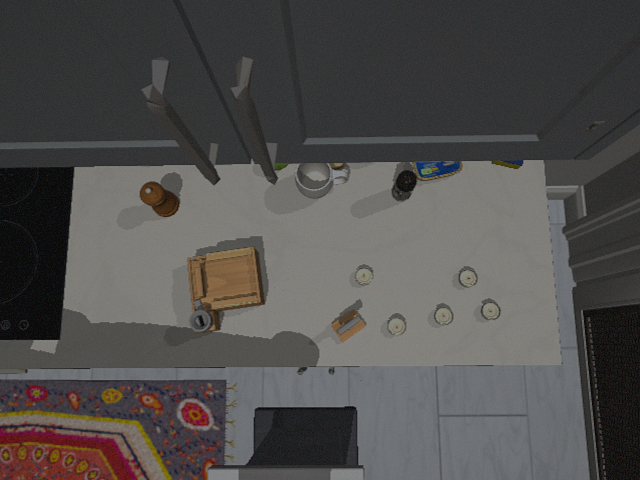

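View pics/side0.png

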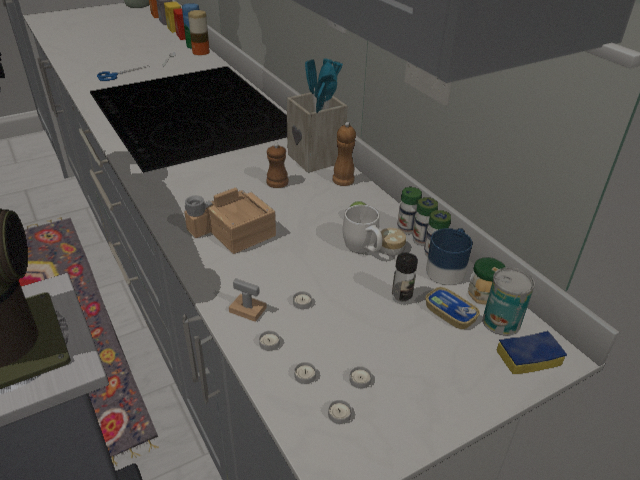

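View pics/c1.png

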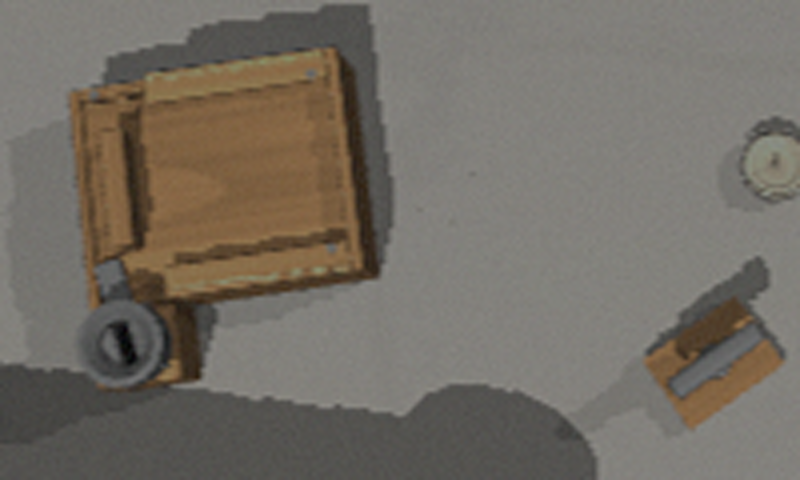

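```bash
cat > fit.py <<'E'
from h import *
from scipy.optimize import least_squares
np.set_printoptions(precision=2,suppress=True)
def T(p,P):
    c,s=np.cos(p[2]),np.sin(p[2]);P=np.atleast_2d(P).astype(float)
    return np.c_[p[0]+c*P[:,0]-s*P[:,1],p[1]+s*P[:,0]+c*P[:,1],P[:,2]]
def fit(P,uv,p0,c='top'):
    f=lambda p:np.ravel([proj(c,q)-w for q,w in zip(T(p,P),uv)])
    s=least_squares(f,p0,x_scale=[10,10,.1],loss='soft_l1');return s.x,f(s.x).reshape(-1,2)
E
python3 - <<'E'
from fit import *
cr=lambda L:np.array(L)/4+[170,235]
b,e=fit([[58,-72,70],[-58,-72,70],[58,72,53],[-58,-72,0],[-78,50,87]],cr([[335,45],[360,268],[70,90],[380,278],[122,340]]),[500,125,.16]);print('box',b,e)
k,e2=fit([[-27,0,70],[27,0,70],[-30,22,14],[-30,-22,14],[30,-22,14],[30,22,14]],cr([[670,390],[760,328],[735,298],[645,355],[690,430],[785,355]])[[0,1,3,2,5,4]] if 0 else cr([[670,390],[760,328],[645,355],[690,430],[785,355],[735,298]]),[433,-131,-1]);print('key',k,e2)
L0={}
for c in('top','side'):
    print(c,'lid ridge',)
a=cv2.imread('pics/top0.png');s=cv2.imread('pics/side0.png')
def draw(im,c,x0,y0,w,h,f):
    z=cv2.resize(im[y0:y0+h,x0:x0+w],None,fx=f,fy=f,interpolation=cv2.INTER_CUBIC)
    def pl(p,P,col,cl=True):
        q=np.array([(proj(c,t)-[x0,y0]+.5)*f for t in T(p,P)]).astype(int);cv2.polylines(z,[q],cl,col,1)
    for zz,hh in((0,(0,0,255)),):pl(b,[[-58,-72,0],[58,-72,0],[58,72,0],[-58,72,0]],hh)
    pl(b,[[-58,28,70],[-58,-72,70],[58,-72,70],[58,28,70]],(0,255,0),False)
    pl(b,[[-58,72,53],[58,72,53]],(0,255,0),False)
    pl(b,[[-30,39,82],[30,39,82],[30,51,82],[-30,51,82]],(255,255,0))
    th=np.linspace(0,6.28,30);pl(b,np.c_[-78+21.5*np.cos(th),50+21.5*np.sin(th),87+0*th],(255,0,255))
    pl(k,[[-27,-6,70],[27,-6,70],[27,6,70],[-27,6,70]],(0,255,0));pl(k,[[-30,-22,14],[30,-22,14],[30,22,14],[-30,22,14]],(0,0,255))
    return z
A=draw(a,'top',170,235,200,110,4);B=draw(s,'side',170,180,200,150,4)[:, :]
cv2.imwrite('pics/c2.png',A);cv2.imwrite('pics/c3.png',B)
for n,t,q in (('l',15,(360.2,376.8)),('l',15,(339,411.5)),('l',15,(305.1,372.1)),('l',15,(269,339.9)),('l',15,(301.6,299.4))): print('side',at('side',*q,9)[:2])
for q in ((490,311),(467.5,278),(396.1,325.9),(443.4,316.1),(364,275)): print('top',at('top',*q,14)[:2])
st=r.read_state();print(R.from_rotvec(st['orientation']).as_matrix(),st['joint_pos'])
E
```

```text
box [527.29 122.28   0.13] [[ 0.33 -0.19]
 [ 0.78  0.14]
 [-0.57 -0.25]
 [ 0.25 -0.17]
 [-0.88  0.42]]
key [ 433.54 -133.93   -0.97] [[ 0.45 -0.21]
 [ 0.13 -0.27]
 [-0.69  0.89]
 [ 0.06 -0.31]
 [-0.24  1.92]
 [ 0.17 -1.19]]
top lid ridge
side lid ridge
side [ 533.63 -389.2 ]
side [ 462.96 -432.69]
side [ 454.66 -333.  ]
side [ 433.39 -233.48]
side [ 539.64 -166.56]
top [ 460.62 -431.67]
top [ 530.58 -388.65]
top [ 431.23 -234.06]
top [ 450.79 -333.75]
top [ 539.07 -169.17]
[[-0.98  0.22 -0.  ]
 [ 0.22  0.98  0.  ]
 [ 0.    0.   -1.  ]] [ 1.27  0.12  1.65  0.    1.37 -0.08]
```

View pics/c2.png

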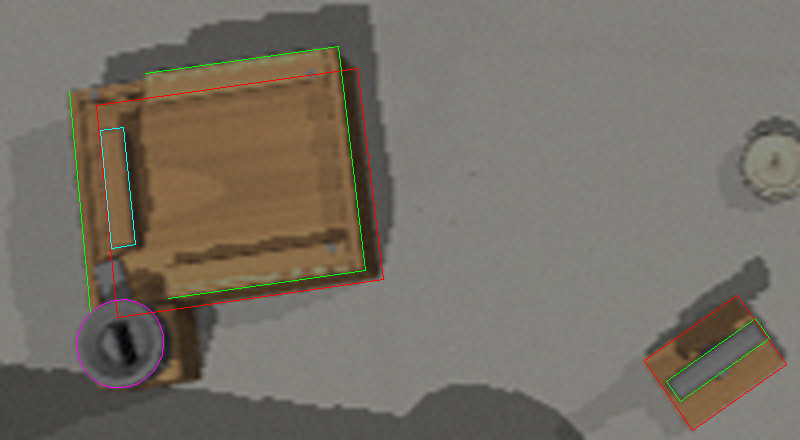

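View pics/c3.png

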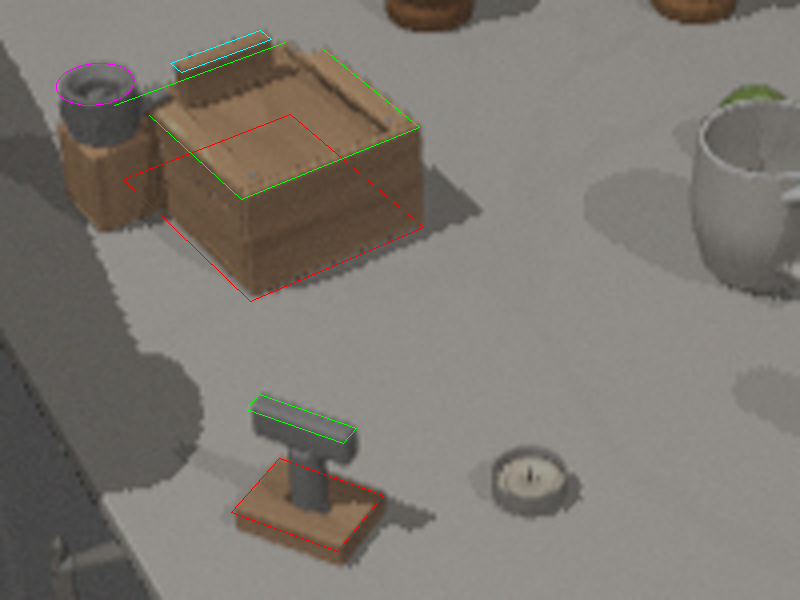

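```bash
m='{"tx":-0.0251,"ty":-0.0381}'
python3 -m creep '[{"tx":-0.0251,"ty":-0.0381},{"tx":-0.0251,"ty":-0.0381},{"tx":-0.0251,"ty":-0.0381},{"tx":-0.0251,"ty":-0.0381},{"tx":-0.0251,"ty":-0.0381},{"tx":-0.0251,"ty":-0.0381},{"tx":-0.0251,"ty":-0.0381},{"tx":-0.0251,"ty":-0.0381}]'
python3 -m creep '[{"tx":-0.0251,"ty":-0.0381},{"tx":-0.0251,"ty":-0.0381},{"tx":-0.0251,"ty":-0.0381},{"tx":-0.0251,"ty":-0.0381},{"tx":-0.0251,"ty":-0.0381},{"tx":-0.0251,"ty":-0.0381},{"tx":-0.0251,"ty":-0.0381},{"tx":-0.0251,"ty":-0.0381}]'
python3 -m creep '[{"tx":-0.0251,"ty":-0.0381},{"tx":-0.0251,"ty":-0.0381},{"turn":0.15},{"turn":0.15},{"turn":0.15},{"turn":0.15},{"turn":0.15},{"turn":0.15}]'
python3 -m creep '[{"turn":0.15},{"turn":0.15},{"turn":0.15},{"turn":0.15},{"turn":0.15},{"turn":0.15},{"turn":0.15},{"turn":0.15}]'
python3 -m creep '[{"turn":0.15},{"turn":0.15},{"turn":0.15},{"turn":0.15},{"turn":0.15},{"turn":0.15},{"turn":0.15},{"turn":0.15}]'
cat > go.py <<'E'
# python3 go.py x y z yaw : remaining move in tool axes (TCP xyz, tool-x yaw), then state
from h import *
import sys
def go(x,y,z,yaw):
    s=r.read_state();p=s['tool_pos'];M=R.from_rotvec(s['orientation']).as_matrix()
    cur=np.arctan2(M[1,0],M[0,0]);d=M.T@(np.array([x,y,z])-p)
    t=-((yaw-cur+np.pi)%(2*np.pi)-np.pi)
    print('t %.1f'%s['clock'],'p',p.round(1),'yaw %.3f'%cur,'tilt %.3f'%np.arccos(-M[2,2]),'j',s['joint_pos'].round(2),'F',s['ft_force'].round(1),'op %.3f'%s['opening'],'ff',round(float(s['finger_force']),1))
    print('  move tx,ty,tz mm',d.round(1),'turn %.3f'%t)
if __name__=='__main__': go(*map(float,sys.argv[1:]))
E
python3 go.py 433.5 -134 291 -0.97
```

```text
t 1.0 p [143.  634.1 404.7] yaw 2.920 tilt 0.000 j [ 1.27  0.12  1.65  0.    1.37 -0.08] F [0.1 0.1 0.9] op 0.997 ff 0.0
  move tx,ty,tz mm [-452.3 -685.4  113.7] turn -2.393$[0]: bad value
$[0]: bad value
$[0]: bad value
$[0]: bad value
$[0]: bad value
```

```bash
python3 -m creep '[{"tx":-0.0251,"ty":-0.0381,"tz":0,"turn":0,"hand":100},{"tx":-0.0251,"ty":-0.0381,"tz":0,"turn":0,"hand":100}]'; python3 go.py 433.5 -134 291 -0.97
```

```text
clock: 1.2
tool_pos: [175.2, 548.3, 404.1]
orientation: [-0.345, -3.123, 0.002]
ft_force: [0.4, -0.2, 1.5]
opening: 1.001
finger_force: 0.0
t 1.2 p [175.2 548.3 404.1] yaw 2.922 tilt 0.001 j [ 1.17 -0.04  1.82 -0.    1.36 -0.18] F [ 0.4 -0.2  1.5] op 1.001 ff 0.0
  move tx,ty,tz mm [-400.9 -609.4  113.7] turn -2.392
```

```bash

python3 -m creep '[{"tx":-0.0251,"ty":-0.0381,"tz":0,"turn":0,"hand":100},{"tx":-0.0251,"ty":-0.0381,"tz":0,"turn":0,"hand":100},{"tx":-0.0251,"ty":-0.0381,"tz":0,"turn":0,"hand":100},{"tx":-0.0251,"ty":-0.0381,"tz":0,"turn":0,"hand":100},{"tx":-0.0251,"ty":-0.0381,"tz":0,"turn":0,"hand":100},{"tx":-0.0251,"ty":-0.0381,"tz":0,"turn":0,"hand":100},{"tx":-0.0251,"ty":-0.0381,"tz":0,"turn":0,"hand":100},{"tx":-0.0251,"ty":-0.0381,"tz":0,"turn":0,"hand":100}]' | grep -i pos
python3 -m creep '[{"tx":-0.0251,"ty":-0.0381,"tz":0,"turn":0,"hand":100},{"tx":-0.0251,"ty":-0.0381,"tz":0,"turn":0,"hand":100},{"tx":-0.0251,"ty":-0.0381,"tz":0,"turn":0,"hand":100},{"tx":-0.0251,"ty":-0.0381,"tz":0,"turn":0,"hand":100},{"tx":-0.0251,"ty":-0.0381,"tz":0,"turn":0,"hand":100},{"tx":-0.0251,"ty":-0.0381,"tz":0,"turn":0,"hand":100},{"tx":-0.0251,"ty":-0.0381,"tz":0,"turn":0,"hand":100},{"tx":-0.0251,"ty":-0.0381,"tz":0,"turn":0,"hand":100}]' | grep -i pos
python3 -m creep '[{"tx":0,"ty":0,"tz":0,"turn":0.15,"hand":60},{"tx":0,"ty":0,"tz":0,"turn":0.15,"hand":60},{"tx":0,"ty":0,"tz":0,"turn":0.15,"hand":60},{"tx":0,"ty":0,"tz":0,"turn":0.15,"hand":60},{"tx":0,"ty":0,"tz":0,"turn":0.15,"hand":60},{"tx":0,"ty":0,"tz":0,"turn":0.15,"hand":60},{"tx":0,"ty":0,"tz":0,"turn":0.15,"hand":60},{"tx":0,"ty":0,"tz":0,"turn":0.15,"hand":60}]' | grep -i pos
python3 -m creep '[{"tx":0,"ty":0,"tz":0,"turn":0.15,"hand":60},{"tx":0,"ty":0,"tz":0,"turn":0.15,"hand":60},{"tx":0,"ty":0,"tz":0,"turn":0.15,"hand":60},{"tx":0,"ty":0,"tz":0,"turn":0.15,"hand":60},{"tx":0,"ty":0,"tz":0,"turn":0.15,"hand":60},{"tx":0,"ty":0,"tz":0,"turn":0.15,"hand":60},{"tx":0,"ty":0,"tz":0,"turn":0.15,"hand":60},{"tx":0,"ty":0,"tz":0,"turn":0.15,"hand":60}]' | grep -i pos
python3 -m creep '[{"tx":0,"ty":0,"tz":0,"turn":0.15,"hand":60},{"tx":0,"ty":0,"tz":0,"turn":0.15,"hand":60},{"tx":0,"ty":0,"tz":0,"turn":0.15,"hand":60},{"tx":0,"ty":0,"tz":0,"turn":0.15,"hand":60},{"tx":0,"ty":0,"tz":0,"turn":0.15,"hand":60},{"tx":0,"ty":0,"tz":0,"turn":0.15,"hand":60},{"tx":0,"ty":0,"tz":0,"turn":0.15,"hand":60},{"tx":0,"ty":0,"tz":0,"turn":0.15,"hand":60}]' | grep -i pos
python3 go.py 433.5 -134 291 -0.97
```

```text
tool_pos: [304.0, 205.5, 405.0]
tool_pos: [433.0, -136.4, 405.1]
tool_pos: [432.8, -134.3, 404.9]
tool_pos: [432.8, -134.3, 404.9]
tool_pos: [432.8, -134.3, 404.9]
t 5.2 p [ 432.8 -134.3  404.9] yaw -0.686 tilt 0.000 j [-0.42 -0.33  2.07 -0.    1.4   1.84] F [ 0.7 -0.7 -0.1] op 0.601 ff 0.0
  move tx,ty,tz mm [  0.3  -0.7 113.9] turn 0.284
```

```bash

python3 -m creep '[{"tx":0,"ty":0,"tz":0.04,"turn":0.142,"hand":60},{"tx":0,"ty":0,"tz":0.04,"turn":0.142,"hand":60},{"tx":0,"ty":0,"tz":0.04,"turn":0,"hand":60},{"tx":0,"ty":0,"tz":0.04,"turn":0,"hand":60},{"tx":0,"ty":0,"tz":0.02,"turn":0,"hand":50},{"tx":0,"ty":0,"tz":0,"turn":0,"hand":40}]' | grep -i pos
python3 -m creep '[{"tx":0,"ty":0,"tz":0,"turn":0,"hand":5},{"tx":0,"ty":0,"tz":0,"turn":0,"hand":5},{"tx":0,"ty":0,"tz":0,"turn":0,"hand":5},{"tx":0,"ty":0,"tz":0,"turn":0,"hand":5},{"tx":0,"ty":0,"tz":0,"turn":0,"hand":5},{"tx":0,"ty":0,"tz":0,"turn":0,"hand":5}]' 60
python3 go.py 433.5 -134 225 -0.97
```

```text
tool_pos: [431.2, -133.6, 221.2]
clock: 6.4
tool_pos: [433.7, -134.6, 226.3]
orientation: [-2.783, 1.456, -0.005]
ft_force: [0.2, -0.4, 6.1]
opening: 0.122
finger_force: 62.7
t 6.4 p [ 433.7 -134.6  226.3] yaw -0.964 tilt 0.003 j [-0.42 -0.13  2.23  0.    1.04  2.12] F [ 0.2 -0.4  6.1] op 0.122 ff 62.7
  move tx,ty,tz mm [-0.6 -0.2  1.3] turn 0.006
```

```bash

python3 -m creep '[{"tx":0,"ty":0,"tz":-0.01,"turn":0,"hand":5},{"tx":0,"ty":0,"tz":-0.02,"turn":0,"hand":5},{"tx":0,"ty":0,"tz":-0.03,"turn":0,"hand":5},{"tx":0,"ty":0,"tz":-0.03,"turn":0,"hand":5},{"tx":0,"ty":0,"tz":-0.03,"turn":-0.143,"hand":5},{"tx":0,"ty":0,"tz":0,"turn":-0.143,"hand":5},{"tx":0,"ty":0,"tz":0,"turn":-0.143,"hand":5},{"tx":0,"ty":0,"tz":0,"turn":-0.143,"hand":5}]' | grep -i pos
python3 -m creep '[{"tx":0,"ty":0,"tz":0,"turn":-0.143,"hand":5},{"tx":0,"ty":0,"tz":0,"turn":-0.143,"hand":5},{"tx":0,"ty":0,"tz":0,"turn":-0.142,"hand":5},{"tx":0.003,"ty":-0.04,"tz":0,"turn":0,"hand":5},{"tx":0.004,"ty":-0.05,"tz":0,"turn":0,"hand":5},{"tx":0.004,"ty":-0.05,"tz":0,"turn":0,"hand":5},{"tx":0.003,"ty":-0.05,"tz":0,"turn":0,"hand":5},{"tx":0.003,"ty":-0.05,"tz":0,"turn":0,"hand":5}]' | grep -i pos
python3 -m creep '[{"tx":0.002,"ty":-0.035,"tz":0,"turn":0,"hand":5},{"tx":0,"ty":-0.015,"tz":0,"turn":0,"hand":5},{"tx":0,"ty":0,"tz":0,"turn":0,"hand":5},{"tx":0,"ty":0,"tz":0,"turn":0,"hand":5}]' | grep pos
python3 go.py 444 161 340 0.03
python3 - <<'E'
from fit import *
b=[527.29,122.28,.13]
c=T(b,[[-78,50,58]])[0];print('lock axis',c)
t=at('top',109/4+170,268/4+235,58);print('arm tip',t,np.hypot(*(t-c)[:2]),np.arctan2(*(t-c)[1::-1]))
a=snap('top','t1');s=snap('side','s1')
A=cv2.resize(a[285:345,150:250],None,fx=8,fy=8,interpolation=cv2.INTER_CUBIC)[:,:,::-1]
B=cv2.resize(s[120:240,150:250],None,fx=5,fy=5,interpolation=cv2.INTER_CUBIC)[:,:,::-1]
cv2.imwrite('pics/t1c.png',A);cv2.imwrite('pics/s1c.png',B)
E
```

```text
tool_pos: [432.5, -134.2, 345.1]
tool_pos: [440.5, 107.4, 345.0]
tool_pos: [441.2, 155.5, 344.6]
t 8.4 p [441.2 155.5 344.6] yaw 0.037 tilt 0.001 j [ 0.22 -0.25  2.11 -0.    1.28  1.76] F [-0.2  0.6  0.1] op 0.123 ff 61.8
  move tx,ty,tz mm [ 3.  -5.4  4.5] turn 0.007
lock axis [443.47 161.75  58.  ]
arm tip [481.62 175.03  58.  ] 40.40090473944101 0.3350722593285037
```

View pics/s1c.png

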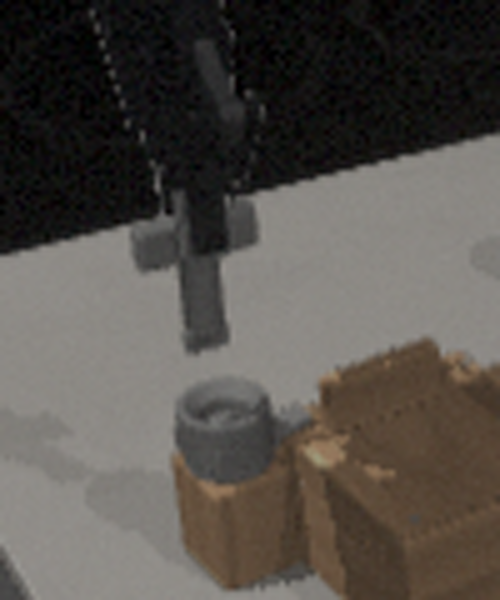

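```bash
python3 - <<'E'
from fit import *
f=lambda x,y:((x+.5)/5+150-.5,(y+.5)/5+120-.5)
print('ring via side',at('side',*f(224,406),87))
p=r.read_state()['tool_pos']-[0,0,221]
print('tip exp',p,proj('side',p),'seen blade bottom middle',f(207,347), at('side',*f(207,347),p[2]))
E
```

```text
ring via side [444.96 159.27  87.  ]
tip exp [441.4  154.83 123.6 ] [191.75 188.23] seen blade bottom middle (191.0, 189.0) [438.85 152.64 123.6 ]
```

View pics/t1c.png

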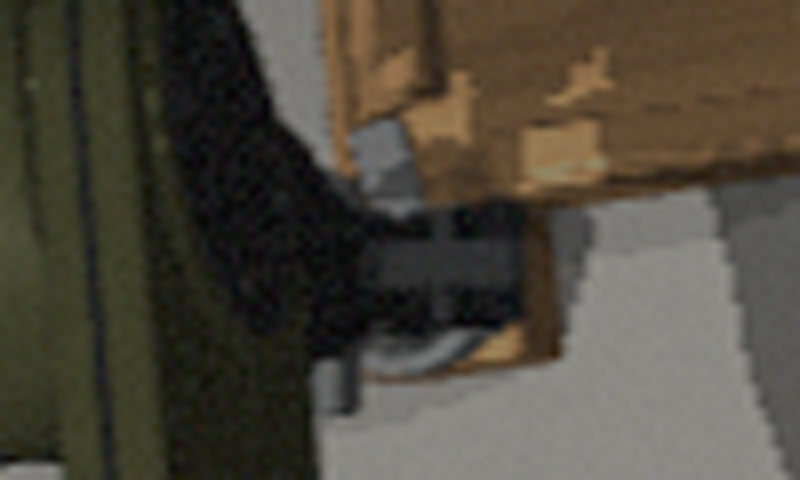

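```bash

python3 -m creep '[{"tx":0.0033,"ty":-0.0049,"tz":0,"turn":0,"hand":5},{"tx":0,"ty":0,"tz":0.014,"turn":-0.13,"hand":5},{"tx":0,"ty":0,"tz":0.012,"turn":-0.13,"hand":5},{"tx":0,"ty":0,"tz":0,"turn":0,"hand":5},{"tx":0,"ty":0,"tz":0,"turn":0,"hand":5}]' 100| egrep 'pos|ft'
python3 go.py 444.3 160.5 295 0.3
python3 -m creep '[{"tx":0,"ty":0,"tz":0.004,"turn":0,"hand":5},{"tx":0,"ty":0,"tz":0.004,"turn":0,"hand":5},{"tx":0,"ty":0,"tz":0.004,"turn":0,"hand":5},{"tx":0,"ty":0,"tz":0,"turn":0,"hand":5}]' | egrep 'pos|ft'
python3 go.py 444.3 160.5 295 0.3
```

```text
tool_pos: [444.8, 160.3, 318.8]
ft_force: [0.6, 0.6, -1.0]
t 9.0 p [444.8 160.3 318.8] yaw 0.292 tilt 0.000 j [ 0.23 -0.21  2.12  0.    1.23  1.51] F [ 0.6  0.6 -1. ] op 0.107 ff 102.0
  move tx,ty,tz mm [-0.4 -0.3 23.8] turn -0.008
tool_pos: [444.3, 160.6, 306.0]
ft_force: [-0.3, -0.6, -0.7]
t 9.4 p [444.3 160.6 306. ] yaw 0.295 tilt 0.001 j [ 0.23 -0.2   2.13 -0.    1.21  1.51] F [-0.3 -0.6 -0.7] op 0.108 ff 102.0
  move tx,ty,tz mm [-0.1  0.1 11. ] turn -0.005
```

```bash

for i in 1; do
python3 -m creep '[{"tx":0,"ty":0,"tz":0.003,"turn":0,"hand":5},{"tx":0,"ty":0,"tz":0.003,"turn":0,"hand":5},{"tx":0,"ty":0,"tz":0,"turn":0,"hand":5}]' | egrep 'pos|ft'
python3 -m creep '[{"tx":0,"ty":0,"tz":0.003,"turn":0,"hand":5},{"tx":0,"ty":0,"tz":0.002,"turn":0,"hand":5},{"tx":0,"ty":0,"tz":0,"turn":0,"hand":5}]' | egrep 'pos|ft'
done; python3 go.py 444.3 160.5 285 0.3
```

```text
tool_pos: [445.0, 160.9, 300.9]
ft_force: [2.5, 2.2, -1.4]
tool_pos: [444.9, 161.0, 295.8]
ft_force: [3.9, 3.6, -1.0]
t 10.0 p [444.9 161.  295.8] yaw 0.296 tilt 0.002 j [ 0.23 -0.18  2.14  0.    1.18  1.51] F [ 3.9  3.6 -1. ] op 0.112 ff 101.9
  move tx,ty,tz mm [-0.7  0.3 10.8] turn -0.004
```

```bash

python3 -m creep '[{"tx":0.001,"ty":-0.0005,"tz":0.002,"turn":0,"hand":5},{"tx":0,"ty":0,"tz":0.002,"turn":0,"hand":5},{"tx":0,"ty":0,"tz":0,"turn":0,"hand":5}]' | egrep 'pos|ft'
python3 -m creep '[{"tx":0,"ty":0,"tz":0.003,"turn":0,"hand":5},{"tx":0,"ty":0,"tz":0,"turn":0,"hand":5}]' | egrep 'pos|ft'
python3 go.py 444.3 160.5 285 0.3
```

```text
tool_pos: [445.3, 161.5, 291.3]
ft_force: [1.3, 2.5, -0.7]
tool_pos: [445.3, 161.5, 288.3]
ft_force: [2.4, 3.7, -1.2]
t 10.5 p [445.3 161.5 288.3] yaw 0.296 tilt 0.000 j [ 0.23 -0.17  2.14  0.    1.17  1.51] F [ 2.4  3.7 -1.2] op 0.111 ff 102.0
  move tx,ty,tz mm [-1.2  0.6  3.3] turn -0.004
```

```bash

python3 -m creep '[{"tx":0,"ty":0,"tz":0.002,"turn":0,"hand":5},{"tx":0,"ty":0,"tz":0.002,"turn":0,"hand":5},{"tx":0,"ty":0,"tz":0.001,"turn":0,"hand":5},{"tx":0,"ty":0,"tz":0,"turn":0,"hand":5}]' | egrep 'pos|ft'
python3 go.py 444.3 160.5 285 0.3
```

```text
tool_pos: [445.9, 161.7, 286.3]
ft_force: [-5.7, 2.0, 14.5]
t 10.9 p [445.9 161.7 286.3] yaw 0.296 tilt 0.000 j [ 0.23 -0.17  2.14  0.    1.17  1.51] F [-5.7  2.  14.5] op 0.110 ff 104.4
  move tx,ty,tz mm [-1.8  0.7  1.3] turn -0.004
```

```bash

python3 -m creep '[{"tx":0,"ty":0,"tz":0,"turn":-0.1,"hand":5},{"tx":0,"ty":0,"tz":0,"turn":-0.1,"hand":5},{"tx":0,"ty":0,"tz":0,"turn":-0.1,"hand":5},{"tx":0,"ty":0,"tz":0,"turn":0,"hand":5}]' | egrep 'pos|ft'
python3 go.py 445.9 161.7 285 1.43
python3 -m creep '[{"tx":0,"ty":0,"tz":0,"turn":-0.1,"hand":5},{"tx":0,"ty":0,"tz":0,"turn":-0.1,"hand":5},{"tx":0,"ty":0,"tz":0,"turn":-0.1,"hand":5},{"tx":0,"ty":0,"tz":0,"turn":-0.1,"hand":5},{"tx":0,"ty":0,"tz":0,"turn":-0.1,"hand":5},{"tx":0,"ty":0,"tz":0,"turn":-0.1,"hand":5},{"tx":0,"ty":0,"tz":0,"turn":0,"hand":5}]' | egrep 'pos|ft'
python3 go.py 445.9 161.7 285 1.43
python3 -c "
from h import *;print(r.read_state()['ft_torque'])"
```

```text
tool_pos: [445.9, 161.9, 286.3]
ft_force: [-3.6, 3.8, 14.4]
t 11.3 p [445.9 161.9 286.3] yaw 0.597 tilt 0.001 j [ 0.23 -0.17  2.14  0.    1.16  1.21] F [-3.6  3.8 14.4] op 0.108 ff 104.1
  move tx,ty,tz mm [-0.1  0.2  1.3] turn -0.833
tool_pos: [445.9, 162.1, 286.4]
ft_force: [-4.3, 4.4, 12.7]
t 12.0 p [445.9 162.1 286.4] yaw 1.197 tilt 0.002 j [ 0.24 -0.17  2.14  0.    1.16  0.61] F [-4.3  4.4 12.7] op 0.108 ff 104.0
  move tx,ty,tz mm [-0.4  0.2  1.4] turn -0.233
[ 1.01442748  0.8660022  -0.0564743 ]
```

```bash

for k in 1; do
python3 -m creep '[{"tx":0,"ty":0,"tz":0,"turn":-0.1,"hand":5},{"tx":0,"ty":0,"tz":0,"turn":-0.1,"hand":5},{"tx":0,"ty":0,"tz":0,"turn":-0.05,"hand":5},{"tx":0,"ty":0,"tz":0,"turn":0,"hand":5}]' | egrep 'ft'
python3 go.py 445.9 161.7 285 1.43
python3 -c "
from h import *;print(r.read_state()['ft_torque'])"
python3 -m creep '[{"tx":0,"ty":0,"tz":0,"turn":-0.05,"hand":5},{"tx":0,"ty":0,"tz":0,"turn":-0.05,"hand":5},{"tx":0,"ty":0,"tz":0,"turn":0,"hand":5}]' | egrep 'ft'
python3 go.py 445.9 161.7 285 1.43
python3 -c "
from h import *;print(r.read_state()['ft_torque'])"
done
```

```text
ft_force: [-4.8, 4.6, 13.3]
t 12.4 p [445.8 162.2 286.4] yaw 1.446 tilt 0.003 j [ 0.24 -0.17  2.14  0.    1.16  0.36] F [-4.8  4.6 13.3] op 0.108 ff 104.0
  move tx,ty,tz mm [-0.5  0.1  1.4] turn 0.016
[ 1.02884751  0.89956528 -0.09026444]
ft_force: [-4.1, 4.3, 13.1]
t 12.7 p [445.8 162.2 286.4] yaw 1.546 tilt 0.003 j [ 0.24 -0.17  2.14  0.    1.16  0.26] F [-4.1  4.3 13.1] op 0.115 ff 104.1
  move tx,ty,tz mm [-0.5  0.1  1.4] turn 0.116
[ 1.10055868  0.92196234 -0.05829192]
```

```bash

python3 -m creep '[{"tx":0,"ty":0,"tz":0,"turn":-0.05,"hand":5},{"tx":0,"ty":0,"tz":0,"turn":-0.05,"hand":5},{"tx":0,"ty":0,"tz":0,"turn":0,"hand":5}]' 120| egrep 'ft'
python3 go.py 445.9 161.7 285 1.43
python3 - <<'E'
from fit import *
print(r.read_state()['ft_torque'])
s=snap('side','s2')
B=cv2.resize(s[140:240,150:260],None,fx=5,fy=5,interpolation=cv2.INTER_CUBIC)[:,:,::-1]
cv2.imwrite('pics/s2c.png',B)
E
```

```text
ft_force: [-6.0, 4.4, 14.7]
t 13.0 p [445.6 162.2 286.4] yaw 1.645 tilt 0.003 j [ 0.24 -0.17  2.14  0.    1.17  0.16] F [-6.   4.4 14.7] op 0.105 ff 120.1
  move tx,ty,tz mm [-0.6  0.3  1.4] turn 0.215
[ 1.13  1.3  -0.22]
```

View pics/s2c.png

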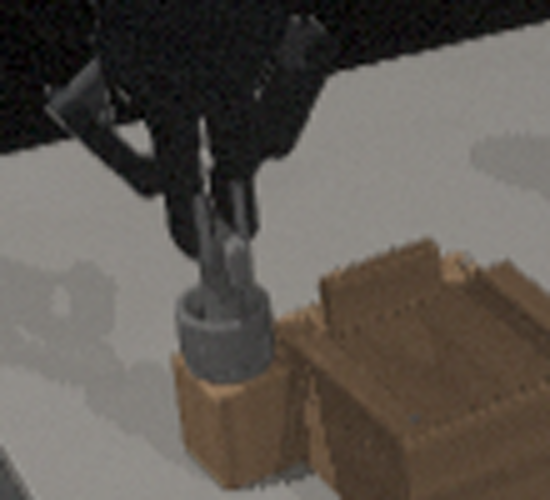

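```bash

python3 -m creep '[{"tx":0,"ty":0,"tz":-0.001,"turn":0.04,"hand":5},{"tx":0,"ty":0,"tz":0,"turn":0,"hand":30},{"tx":0,"ty":0,"tz":0,"turn":0,"hand":50},{"tx":0,"ty":0,"tz":0,"turn":0,"hand":60},{"tx":0,"ty":0,"tz":0,"turn":0,"hand":60},{"tx":0,"ty":0,"tz":-0.02,"turn":0,"hand":60},{"tx":0,"ty":0,"tz":-0.03,"turn":0,"hand":60},{"tx":0,"ty":0,"tz":-0.05,"turn":0,"hand":60}]' | egrep 'ft|pos|open'
python3 -m creep '[{"tx":0,"ty":0,"tz":-0.03,"turn":0.145,"hand":60},{"tx":0,"ty":0,"tz":0,"turn":0.145,"hand":60},{"tx":0,"ty":0,"tz":0,"turn":0.145,"hand":60},{"tx":0,"ty":0,"tz":0,"turn":0.145,"hand":60},{"tx":0,"ty":0,"tz":0,"turn":0.145,"hand":60},{"tx":0,"ty":0,"tz":0,"turn":0.145,"hand":60},{"tx":0,"ty":0,"tz":0,"turn":0.145,"hand":60},{"tx":0,"ty":0,"tz":0,"turn":0.145,"hand":60}]' | egrep 'ft|pos|open'
python3 - <<'E'
from fit import *
b=[528.3,121.8,.13]
rg=T(b,[[0,45,82]])[0];print('ridge',rg)
import go;go.go(rg[0],rg[1],290,.13)
a=snap('top','t3');s=snap('side','s3')
A=cv2.resize(a[235:345,170:270],None,fx=5,fy=5,interpolation=cv2.INTER_CUBIC)[:,:,::-1]
B=cv2.resize(s[170:260,180:280],None,fx=5,fy=5,interpolation=cv2.INTER_CUBIC)[:,:,::-1]
cv2.imwrite('pics/t3c.png',np.vstack([A,B])[:,:].copy()) if 0 else cv2.imwrite('pics/t3c.png',np.hstack([cv2.resize(A,(400,440)),cv2.resize(B,(400,360)).copy().__class__ and np.vstack([cv2.resize(B,(400,360)),np.zeros((80,400,3),np.uint8)])]))
E
```

```text
tool_pos: [444.4, 161.0, 381.8]
ft_force: [1.8, -0.0, 0.4]
opening: 0.6
tool_pos: [445.4, 161.3, 414.2]
ft_force: [-0.5, 0.4, 0.7]
opening: 0.599
ridge [522.47 166.42  82.  ]
t 14.7 p [445.4 161.3 414.2] yaw 0.440 tilt 0.001 j [ 0.23 -0.29  2.02 -0.    1.41  1.37] F [-0.5  0.4  0.7] op 0.599 ff 0.0
  move tx,ty,tz mm [ 72.1  28.1 124.2] turn 0.310
```

View pics/t3c.png

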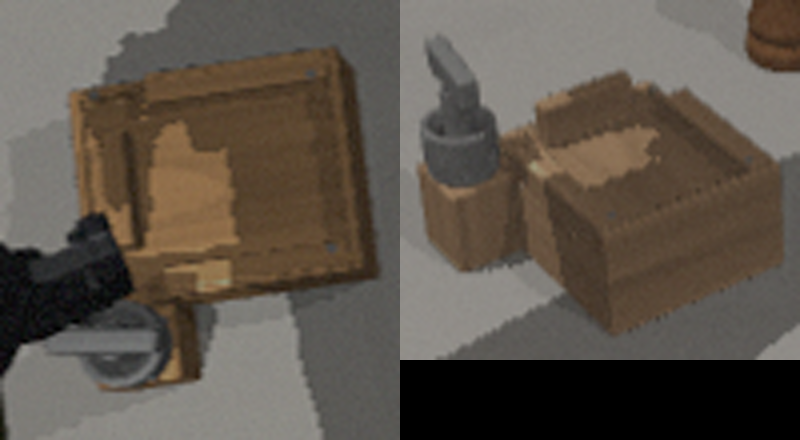

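```bash

python3 -m creep '[{"tx":0.0363,"ty":0.014,"tz":0,"turn":0,"hand":60},{"tx":0.0363,"ty":0.014,"tz":0,"turn":0,"hand":60},{"tx":0,"ty":0,"tz":0.03,"turn":0.15,"hand":60},{"tx":0,"ty":0,"tz":0.05,"turn":0.15,"hand":60},{"tx":0,"ty":0,"tz":0.05,"turn":0.01,"hand":60},{"tx":0,"ty":0,"tz":0.02,"turn":0,"hand":60},{"tx":0,"ty":0,"tz":0,"turn":0,"hand":60},{"tx":0,"ty":0,"tz":0,"turn":0,"hand":60}]' | egrep 'ft|pos|open'
python3 go.py 523 167 233 0.13
```

```text
tool_pos: [523.3, 167.5, 265.2]
ft_force: [0.5, 0.4, 0.7]
opening: 0.602
t 15.6 p [523.3 167.5 265.2] yaw 0.138 tilt 0.000 j [ 0.21  0.03  1.99 -0.    1.11  1.65] F [0.5 0.4 0.7] op 0.602 ff 0.0
  move tx,ty,tz mm [-0.4  0.4 32.2] turn 0.008
```

```bash

python3 -m creep '[{"tx":0,"ty":0,"tz":0.015,"turn":0,"hand":60},{"tx":0,"ty":0,"tz":0.015,"turn":0.01,"hand":50},{"tx":0,"ty":0,"tz":0,"turn":0,"hand":40},{"tx":0,"ty":0,"tz":0,"turn":0,"hand":20},{"tx":0,"ty":0,"tz":0,"turn":0,"hand":5},{"tx":0,"ty":0,"tz":0,"turn":0,"hand":5},{"tx":0,"ty":0,"tz":0,"turn":0,"hand":5},{"tx":0,"ty":0,"tz":0,"turn":0,"hand":5}]' 60 | egrep 'ft|pos|open|fing'
python3 go.py 523 167 233 0.13
```

```text
tool_pos: [523.1, 167.9, 235.2]
ft_force: [-0.4, 5.6, 0.4]
opening: 0.123
finger_force: 60.8
t 16.4 p [523.1 167.9 235.2] yaw 0.126 tilt 0.001 j [0.21 0.07 2.01 0.   1.06 1.66] F [-0.4  5.6  0.4] op 0.123 ff 60.8
  move tx,ty,tz mm [-0.2  0.9  2.2] turn -0.004
```

```bash

python3 -m creep '[{"tx":0,"ty":0,"tz":-0.004,"turn":0,"hand":5},{"tx":0,"ty":0,"tz":-0.0035,"turn":0,"hand":5},{"tx":0,"ty":0,"tz":0,"turn":0,"hand":5}]' | egrep 'ft|pos|fing'
python3 -m creep '[{"tx":0,"ty":-0.01,"tz":0,"turn":0,"hand":5},{"tx":0,"ty":-0.01,"tz":0,"turn":0,"hand":5},{"tx":0,"ty":0,"tz":0,"turn":0,"hand":5}]' | egrep 'ft|pos|fing'
```

```text
tool_pos: [522.6, 167.7, 242.2]
ft_force: [-1.4, 5.7, -2.4]
finger_force: 60.5
tool_pos: [520.5, 188.2, 242.4]
ft_force: [0.3, -0.0, -2.2]
finger_force: 60.4
```

```bash

python3 -m creep '[{"tx":0,"ty":-0.015,"tz":0,"turn":0,"hand":5},{"tx":0,"ty":-0.02,"tz":0,"turn":0,"hand":5},{"tx":0,"ty":-0.02,"tz":0,"turn":0,"hand":5},{"tx":0,"ty":-0.02,"tz":0,"turn":0,"hand":5},{"tx":0,"ty":0,"tz":0,"turn":0,"hand":5}]' | egrep 'ft|pos|fing'
python3 -m creep '[{"tx":0,"ty":-0.02,"tz":0,"turn":0,"hand":5},{"tx":0,"ty":-0.02,"tz":-0.01,"turn":0,"hand":5},{"tx":0,"ty":-0.025,"tz":0,"turn":0,"hand":5},{"tx":0,"ty":-0.025,"tz":0,"turn":0,"hand":5},{"tx":0,"ty":-0.01,"tz":0,"turn":0,"hand":5},{"tx":0,"ty":0,"tz":0,"turn":0,"hand":5}]' | egrep 'ft|pos|fing'
python3 - <<'E'
from fit import *
s=snap('side','s4')
cv2.imwrite('pics/s4c.png',cv2.resize(s[110:260,150:310],None,fx=4,fy=4,interpolation=cv2.INTER_CUBIC)[:,:,::-1])
E
```

```text
tool_pos: [510.7, 264.0, 242.4]
ft_force: [0.9, 0.7, -1.3]
finger_force: 60.5
tool_pos: [498.3, 361.7, 252.1]
ft_force: [-0.0, 0.3, -1.5]
finger_force: 60.5
```

View pics/s4c.png

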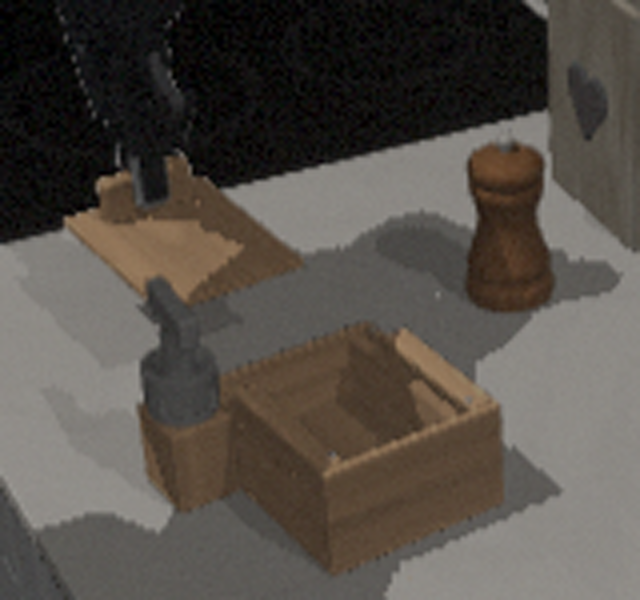

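```bash

python3 -m creep '[{"tx":0,"ty":0,"tz":0.02,"turn":0,"hand":5},{"tx":0,"ty":0,"tz":0.02,"turn":0,"hand":5},{"tx":0,"ty":0,"tz":0.012,"turn":0,"hand":5},{"tx":0,"ty":0,"tz":0.005,"turn":0,"hand":5},{"tx":0,"ty":0,"tz":0.004,"turn":0,"hand":5},{"tx":0,"ty":0,"tz":0.003,"turn":0,"hand":5},{"tx":0,"ty":0,"tz":0,"turn":0,"hand":5}]' | egrep 'ft|pos|fing'
python3 -m creep '[{"tx":0,"ty":0,"tz":0.001,"turn":0,"hand":5},{"tx":0,"ty":0,"tz":0,"turn":0,"hand":30},{"tx":0,"ty":0,"tz":0,"turn":0,"hand":60},{"tx":0,"ty":0,"tz":0,"turn":0,"hand":60},{"tx":0,"ty":0,"tz":0,"turn":0,"hand":60},{"tx":0,"ty":0,"tz":-0.03,"turn":0,"hand":60},{"tx":0,"ty":0,"tz":-0.05,"turn":0,"hand":70},{"tx":0,"ty":0,"tz":-0.05,"turn":0,"hand":70}]' | egrep 'ft|pos|fing'
python3 go.py 539 -168 220 0.0
```

```text
tool_pos: [498.7, 360.9, 188.6]
ft_force: [-0.4, 0.3, -0.9]
finger_force: 60.4
tool_pos: [498.0, 360.7, 317.5]
ft_force: [0.6, 0.5, -0.2]
finger_force: 0.0
t 19.6 p [498.  360.7 317.5] yaw 0.126 tilt 0.003 j [ 0.54  0.12  1.81 -0.    1.22  1.98] F [ 0.6  0.5 -0.2] op 0.696 ff 0.0
  move tx,ty,tz mm [-25.4 529.5  98.2] turn 0.126
```

```bash
cat > lights.py <<'E'
from fit import *
snap('top');
for s in imaging.silhouettes('light_0','top')[:9]:
    v,u=np.nonzero(s['mask']);p=at('top',(s['bbox'][0]+s['bbox'][2])/2 if 0 else u.mean(),v.mean(),12);print(round(s['confidence'],2),len(u),p[:2].round(0))
E
python3 lights.py
python3 -m creep '[{"tx":-0.0026,"ty":0.048,"tz":0,"turn":0,"hand":70},{"tx":-0.0023,"ty":0.0485,"tz":0,"turn":0,"hand":70},{"tx":-0.0023,"ty":0.0485,"tz":0,"turn":0,"hand":70},{"tx":-0.0023,"ty":0.0485,"tz":0,"turn":0,"hand":70},{"tx":-0.0023,"ty":0.0485,"tz":0,"turn":0,"hand":70},{"tx":-0.0023,"ty":0.0485,"tz":0,"turn":0,"hand":70},{"tx":-0.0023,"ty":0.0485,"tz":0,"turn":0,"hand":70},{"tx":-0.0023,"ty":0.0485,"tz":0,"turn":0,"hand":70}]' | grep pos
python3 -m creep '[{"tx":-0.0023,"ty":0.0485,"tz":0,"turn":0,"hand":70},{"tx":-0.0023,"ty":0.0485,"tz":0,"turn":0,"hand":70},{"tx":-0.0023,"ty":0.045,"tz":0,"turn":0,"hand":70},{"tx":0,"ty":0,"tz":0.04,"turn":0,"hand":70},{"tx":0,"ty":0,"tz":0.04,"turn":0,"hand":70},{"tx":0,"ty":0,"tz":0.02,"turn":0,"hand":70}]' | grep pos
python3 go.py 539.5 -168 174 0.13
```

```text
0.8 236 [ 537. -169.]
0.76 251 [ 530. -388.]
0.63 260 [ 452. -334.]
0.51 294 [ 462. -432.]
0.51 251 [ 431. -233.]
tool_pos: [528.2, -27.7, 317.2]
tool_pos: [537.9, -167.7, 213.1]
t 21.1 p [ 537.9 -167.7  213.1] yaw 0.124 tilt 0.006 j [-0.4   0.13  1.99  0.    1.03  1.05] F [ 0.   1.5 -0.7] op 0.704 ff 0.0
  move tx,ty,tz mm [ 1.7  0.6 39.1] turn -0.006
```

```bash

python3 -m creep '[{"tx":0,"ty":0,"tz":0.03,"turn":0,"hand":70},{"tx":0,"ty":0,"tz":0.013,"turn":0,"hand":70},{"tx":0,"ty":0,"tz":0,"turn":0,"hand":60},{"tx":0,"ty":0,"tz":0,"turn":0,"hand":35},{"tx":0,"ty":0,"tz":0,"turn":0,"hand":35},{"tx":0,"ty":0,"tz":0,"turn":0,"hand":35},{"tx":0,"ty":0,"tz":0,"turn":0,"hand":35}]' 25
python3 go.py 552.3 98.3 320 0.13
```

```text
clock: 21.8
tool_pos: [540.0, -167.7, 175.5]
orientation: [3.134, 0.197, 0.003]
ft_force: [-0.3, -0.2, -0.2]
opening: 0.425
finger_force: 25.0
t 21.8 p [ 540.  -167.7  175.5] yaw 0.126 tilt 0.002 j [-0.4   0.19  1.99  0.    0.95  1.05] F [-0.3 -0.2 -0.2] op 0.425 ff 25.0
  move tx,ty,tz mm [  45.8 -262.2 -144.7] turn -0.004
```

```bash

python3 -m creep '[{"tx":0,"ty":0,"tz":-0.03,"turn":0,"hand":35},{"tx":0,"ty":0,"tz":-0.045,"turn":0,"hand":35},{"tx":0.007,"ty":-0.04,"tz":-0.03,"turn":0,"hand":35},{"tx":0.0085,"ty":-0.049,"tz":0,"turn":0,"hand":35},{"tx":0.0085,"ty":-0.049,"tz":0,"turn":0,"hand":35},{"tx":0.0085,"ty":-0.049,"tz":0,"turn":0,"hand":35},{"tx":0.0085,"ty":-0.049,"tz":0,"turn":0,"hand":35},{"tx":0.0048,"ty":-0.0262,"tz":0,"turn":0,"hand":35}]' |egrep 'pos|fing'
python3 -m creep '[{"tx":0,"ty":0,"tz":0,"turn":0,"hand":35},{"tx":0,"ty":0,"tz":0.03,"turn":0,"hand":35},{"tx":0,"ty":0,"tz":0.035,"turn":0,"hand":35},{"tx":0,"ty":0,"tz":0,"turn":0,"hand":35},{"tx":0,"ty":0,"tz":0,"turn":0,"hand":50},{"tx":0,"ty":0,"tz":0,"turn":0,"hand":55},{"tx":0,"ty":0,"tz":0,"turn":0,"hand":55}]' |egrep 'pos|fing|ft|open'
python3 -m creep '[{"tx":0,"ty":0,"tz":-0.03,"turn":0,"hand":55},{"tx":0,"ty":0,"tz":-0.035,"turn":0,"hand":55},{"tx":0,"ty":0,"tz":0,"turn":0,"hand":65}]' |egrep 'pos|fing|ft|open'
python3 go.py 432 -234 174 0.13
```

```text
tool_pos: [551.7, 101.1, 279.7]
finger_force: 25.2
tool_pos: [552.3, 98.2, 215.5]
ft_force: [-2.1, 4.6, -3.7]
opening: 0.551
finger_force: 2.4
tool_pos: [554.9, 97.7, 287.5]
ft_force: [0.9, -0.8, 1.4]
opening: 0.649
finger_force: 0.0
t 23.6 p [554.9  97.7 287.5] yaw 0.126 tilt 0.015 j [ 0.08  0.03  1.95 -0.    1.14  1.52] F [ 0.9 -0.8  1.4] op 0.649 ff 0.0
  move tx,ty,tz mm [-165.2  313.5  111.5] turn -0.004
```

```bash

python3 -m creep '[{"tx":-0.0202,"ty":0.0393,"tz":0,"turn":0,"hand":70},{"tx":-0.0202,"ty":0.0393,"tz":0,"turn":0,"hand":70},{"tx":-0.0202,"ty":0.0393,"tz":0,"turn":0,"hand":70},{"tx":-0.0202,"ty":0.0393,"tz":0,"turn":0,"hand":70},{"tx":-0.0202,"ty":0.0393,"tz":0,"turn":0,"hand":70},{"tx":-0.0202,"ty":0.0393,"tz":0,"turn":0,"hand":70},{"tx":-0.0202,"ty":0.0393,"tz":0,"turn":0,"hand":70},{"tx":-0.0202,"ty":0.0393,"tz":0,"turn":0,"hand":70}]' |egrep 'pos'
python3 -m creep '[{"tx":0,"ty":0,"tz":0.04,"turn":0,"hand":70},{"tx":0,"ty":0,"tz":0.04,"turn":0,"hand":70},{"tx":0,"ty":0,"tz":0.01,"turn":0,"hand":70},{"tx":0,"ty":0,"tz":0,"turn":0,"hand":70},{"tx":0,"ty":0,"tz":0,"turn":0,"hand":70}]' |egrep 'pos'
python3 go.py 432 -234 174 0.13
```

```text
tool_pos: [430.5, -236.4, 280.9]
tool_pos: [432.2, -234.8, 190.9]
t 24.9 p [ 432.2 -234.8  190.9] yaw 0.126 tilt 0.003 j [-0.61  0.02  2.16 -0.    0.96  0.84] F [0.2 0.4 0.4] op 0.702 ff 0.0
  move tx,ty,tz mm [-0.1 -0.8 16.9] turn -0.004
```

```bash

python3 -m creep '[{"tx":0,"ty":0,"tz":0.0165,"turn":0,"hand":60},{"tx":0,"ty":0,"tz":0,"turn":0,"hand":35},{"tx":0,"ty":0,"tz":0,"turn":0,"hand":35},{"tx":0,"ty":0,"tz":0,"turn":0,"hand":35},{"tx":0,"ty":0,"tz":0,"turn":0,"hand":35},{"tx":0,"ty":0,"tz":-0.02,"turn":0,"hand":35},{"tx":0,"ty":0,"tz":-0.04,"turn":0,"hand":35},{"tx":0,"ty":0,"tz":-0.045,"turn":0,"hand":35}]' |egrep 'pos|fing|open'
python3 -m creep '[{"tx":0.0179,"ty":-0.0405,"tz":0,"turn":0,"hand":35},{"tx":0.0179,"ty":-0.0405,"tz":0,"turn":0,"hand":35},{"tx":0.0179,"ty":-0.0405,"tz":0,"turn":0,"hand":35},{"tx":0.0179,"ty":-0.0405,"tz":0,"turn":0,"hand":35},{"tx":0.0179,"ty":-0.0405,"tz":0,"turn":0,"hand":35},{"tx":0.0179,"ty":-0.0405,"tz":0,"turn":0,"hand":35},{"tx":0.0179,"ty":-0.0405,"tz":0,"turn":0,"hand":35},{"tx":0.0179,"ty":-0.0405,"tz":0,"turn":0,"hand":35}]' |egrep 'pos|fing|open'
python3 -m creep '[{"tx":0.0179,"ty":-0.0405,"tz":0,"turn":0,"hand":35},{"tx":0,"ty":0,"tz":0,"turn":0,"hand":35},{"tx":0,"ty":0,"tz":0.03,"turn":0,"hand":35},{"tx":0,"ty":0,"tz":0.03,"turn":0,"hand":35},{"tx":0,"ty":0,"tz":0,"turn":0,"hand":35}]' |egrep 'pos|fing|open'
python3 go.py 546 146.9 215 0.13
```

```text
tool_pos: [430.5, -233.8, 277.5]
opening: 0.425
finger_force: 25.2
tool_pos: [532.8, 107.0, 278.0]
opening: 0.429
finger_force: 25.2
tool_pos: [543.0, 146.8, 213.1]
opening: 0.426
finger_force: 25.3
t 27.0 p [543.  146.8 213.1] yaw 0.126 tilt 0.009 j [ 0.17  0.13  1.99 -0.    1.03  1.61] F [-1.2 -0.2 -1.2] op 0.426 ff 25.3
  move tx,ty,tz mm [ 3.   0.3 -1.9] turn -0.004
```

```bash

python3 -m creep '[{"tx":0,"ty":0,"tz":0,"turn":0,"hand":50},{"tx":0,"ty":0,"tz":0,"turn":0,"hand":52},{"tx":0,"ty":0,"tz":0,"turn":0,"hand":52},{"tx":0,"ty":0,"tz":-0.03,"turn":0,"hand":52},{"tx":0,"ty":0,"tz":-0.035,"turn":0,"hand":52},{"tx":-0.0139,"ty":0.0423,"tz":0,"turn":0,"hand":70},{"tx":-0.0139,"ty":0.0423,"tz":0,"turn":0,"hand":70},{"tx":-0.0139,"ty":0.0423,"tz":0,"turn":0,"hand":70}]' |egrep 'pos|fing|open'
python3 -m creep '[{"tx":-0.0139,"ty":0.0423,"tz":0,"turn":0,"hand":70},{"tx":-0.0139,"ty":0.0423,"tz":0,"turn":0,"hand":70},{"tx":-0.0139,"ty":0.0423,"tz":0,"turn":0,"hand":70},{"tx":-0.0139,"ty":0.0423,"tz":0,"turn":0,"hand":70},{"tx":-0.0139,"ty":0.0423,"tz":0,"turn":0,"hand":70},{"tx":-0.0139,"ty":0.0423,"tz":0,"turn":0,"hand":70},{"tx":-0.0139,"ty":0.0423,"tz":0,"turn":0,"hand":70},{"tx":-0.0142,"ty":0.0423,"tz":0,"turn":0,"hand":70}]' |egrep 'pos|fing|open'
python3 -m creep '[{"tx":0,"ty":0,"tz":0.04,"turn":0,"hand":70},{"tx":0,"ty":0,"tz":0.04,"turn":0,"hand":70},{"tx":0,"ty":0,"tz":0.01,"turn":0,"hand":70},{"tx":0,"ty":0,"tz":0,"turn":0,"hand":70},{"tx":0,"ty":0,"tz":0,"turn":0,"hand":70}]' |egrep 'pos'
python3 go.py 452.5 -333.5 174 0.13; python3 lights.py
```

```text
tool_pos: [519.8, 15.3, 284.6]
opening: 0.696
finger_force: 0.0
tool_pos: [451.2, -335.4, 284.2]
opening: 0.698
finger_force: 0.0
tool_pos: [452.6, -333.7, 194.6]
t 29.1 p [ 452.6 -333.7  194.6] yaw 0.126 tilt 0.003 j [-0.73  0.16  2.   -0.    0.98  0.71] F [ 0.6 -0.2  0.3] op 0.700 ff 0.0
  move tx,ty,tz mm [-0.1 -0.3 20.6] turn -0.004
0.84 251 [544. 149.]
0.75 257 [549.  98.]
0.7 223 [447. 189.]
```

```bash

python3 -m creep '[{"tx":0,"ty":0,"tz":0.0205,"turn":0,"hand":60},{"tx":0,"ty":0,"tz":0,"turn":0,"hand":35},{"tx":0,"ty":0,"tz":0,"turn":0,"hand":35},{"tx":0,"ty":0,"tz":0,"turn":0,"hand":35},{"tx":0,"ty":0,"tz":0,"turn":0,"hand":35},{"tx":0,"ty":0,"tz":-0.02,"turn":0,"hand":35},{"tx":0,"ty":0,"tz":-0.04,"turn":0,"hand":35},{"tx":0,"ty":0,"tz":-0.045,"turn":0,"hand":35}]' |egrep 'pos|fing|open'
python3 -m creep '[{"tx":0.0116,"ty":-0.0419,"tz":0,"turn":0,"hand":35},{"tx":0.0116,"ty":-0.0419,"tz":0,"turn":0,"hand":35},{"tx":0.0116,"ty":-0.0419,"tz":0,"turn":0,"hand":35},{"tx":0.0116,"ty":-0.0419,"tz":0,"turn":0,"hand":35},{"tx":0.0116,"ty":-0.0419,"tz":0,"turn":0,"hand":35},{"tx":0.0116,"ty":-0.0419,"tz":0,"turn":0,"hand":35},{"tx":0.0116,"ty":-0.0419,"tz":0,"turn":0,"hand":35},{"tx":0.0116,"ty":-0.0419,"tz":0,"turn":0,"hand":35}]' |egrep 'pos|fing|open'
python3 -m creep '[{"tx":0.0116,"ty":-0.0419,"tz":0,"turn":0,"hand":35},{"tx":0.0113,"ty":-0.0419,"tz":0,"turn":0,"hand":35},{"tx":0,"ty":0,"tz":0,"turn":0,"hand":35},{"tx":0,"ty":0,"tz":0.03,"turn":0,"hand":35},{"tx":0,"ty":0,"tz":0.03,"turn":0,"hand":35},{"tx":0,"ty":0,"tz":0,"turn":0,"hand":35}]' |egrep 'pos|fing|open'
python3 go.py 514.5 96.4 215 0.13; python3 lights.py
```

```text
tool_pos: [451.0, -332.7, 276.7]
opening: 0.424
finger_force: 25.1
tool_pos: [501.6, 12.7, 277.6]
opening: 0.422
finger_force: 25.1
tool_pos: [511.7, 96.4, 212.9]
opening: 0.423
finger_force: 25.2
t 31.4 p [511.7  96.4 212.9] yaw 0.126 tilt 0.009 j [ 0.08  0.05  2.08 -0.    1.02  1.53] F [-1.1  0.1 -1.2] op 0.423 ff 25.2
  move tx,ty,tz mm [ 2.8  0.3 -2.1] turn -0.004
0.81 282 [ 462. -432.]
0.59 262 [ 531. -389.]
```

```bash

python3 -m creep '[{"tx":0,"ty":0,"tz":0,"turn":0,"hand":50},{"tx":0,"ty":0,"tz":0,"turn":0,"hand":52},{"tx":0,"ty":0,"tz":0,"turn":0,"hand":52},{"tx":0,"ty":0,"tz":-0.03,"turn":0,"hand":52},{"tx":0,"ty":0,"tz":-0.035,"turn":0,"hand":52},{"tx":-0.0099,"ty":0.0431,"tz":0,"turn":0,"hand":70},{"tx":-0.0099,"ty":0.0431,"tz":0,"turn":0,"hand":70},{"tx":-0.0099,"ty":0.0431,"tz":0,"turn":0,"hand":70}]' |egrep 'pos'
python3 -m creep '[{"tx":-0.0099,"ty":0.0431,"tz":0,"turn":0,"hand":70},{"tx":-0.0099,"ty":0.0431,"tz":0,"turn":0,"hand":70},{"tx":-0.0099,"ty":0.0431,"tz":0,"turn":0,"hand":70},{"tx":-0.0099,"ty":0.0431,"tz":0,"turn":0,"hand":70},{"tx":-0.0099,"ty":0.0431,"tz":0,"turn":0,"hand":70},{"tx":-0.0099,"ty":0.0431,"tz":0,"turn":0,"hand":70},{"tx":-0.0099,"ty":0.0431,"tz":0,"turn":0,"hand":70},{"tx":-0.0099,"ty":0.0431,"tz":0,"turn":0,"hand":70}]' |egrep 'pos'
python3 -m creep '[{"tx":-0.0099,"ty":0.0431,"tz":0,"turn":0,"hand":70},{"tx":0,"ty":0,"tz":0.04,"turn":0,"hand":70},{"tx":0,"ty":0,"tz":0.04,"turn":0,"hand":70},{"tx":0,"ty":0,"tz":0.01,"turn":0,"hand":70},{"tx":0,"ty":0,"tz":0,"turn":0,"hand":70},{"tx":0,"ty":0,"tz":0,"turn":0,"hand":70}]' |egrep 'pos'
python3 go.py 462 -432 174 0.13; python3 lights.py
```

```text
tool_pos: [500.6, -36.2, 283.4]
tool_pos: [464.9, -389.1, 282.9]
tool_pos: [461.7, -431.5, 193.9]
t 33.7 p [ 461.7 -431.5  193.9] yaw 0.126 tilt 0.003 j [-0.84  0.29  1.83 -0.    1.01  0.61] F [-0.1 -0.2  0.4] op 0.697 ff 0.0
  move tx,ty,tz mm [ 0.2  0.5 19.9] turn -0.004
0.83 302 [543. 147.]
0.66 268 [ 530. -388.]
0.66 290 [514.  99.]
0.52 208 [550.  98.]
```

```bash

python3 -m creep '[{"tx":0,"ty":0,"tz":0.02,"turn":0,"hand":60},{"tx":0,"ty":0,"tz":0,"turn":0,"hand":35},{"tx":0,"ty":0,"tz":0,"turn":0,"hand":35},{"tx":0,"ty":0,"tz":0,"turn":0,"hand":35},{"tx":0,"ty":0,"tz":0,"turn":0,"hand":35},{"tx":0,"ty":0,"tz":-0.02,"turn":0,"hand":35},{"tx":0,"ty":0,"tz":-0.04,"turn":0,"hand":35},{"tx":0,"ty":0,"tz":-0.045,"turn":0,"hand":35}]' |egrep 'pos|fing|open'
python3 -m creep '[{"tx":0.0101,"ty":-0.0461,"tz":0,"turn":0,"hand":35},{"tx":0.0101,"ty":-0.0461,"tz":0,"turn":0,"hand":35},{"tx":0.0101,"ty":-0.0461,"tz":0,"turn":0,"hand":35},{"tx":0.0101,"ty":-0.0461,"tz":0,"turn":0,"hand":35},{"tx":0.0101,"ty":-0.0461,"tz":0,"turn":0,"hand":35},{"tx":0.0101,"ty":-0.0461,"tz":0,"turn":0,"hand":35},{"tx":0.0101,"ty":-0.0461,"tz":0,"turn":0,"hand":35},{"tx":0.0101,"ty":-0.0461,"tz":0,"turn":0,"hand":35}]' |egrep 'pos|fing|open'
python3 -m creep '[{"tx":0.0101,"ty":-0.0461,"tz":0,"turn":0,"hand":35},{"tx":0.0101,"ty":-0.0461,"tz":0,"turn":0,"hand":35},{"tx":0.0101,"ty":-0.0461,"tz":0,"turn":0,"hand":35},{"tx":0.0101,"ty":-0.0461,"tz":0,"turn":0,"hand":35},{"tx":0,"ty":0,"tz":0,"turn":0,"hand":35},{"tx":0,"ty":0,"tz":0.03,"turn":0,"hand":35},{"tx":0,"ty":0,"tz":0.025,"turn":0,"hand":35},{"tx":0,"ty":0,"tz":0,"turn":0,"hand":35}]' |egrep 'pos|fing|open|ft'
python3 go.py 512.5 132.5 215 0.13
```

```text
tool_pos: [460.4, -430.5, 276.5]
opening: 0.427
finger_force: 25.5
tool_pos: [494.6, -53.2, 277.7]
opening: 0.429
finger_force: 25.5
tool_pos: [509.9, 132.4, 218.5]
ft_force: [-1.2, 0.2, -0.4]
opening: 0.422
finger_force: 25.5
t 36.2 p [509.9 132.4 218.5] yaw 0.126 tilt 0.008 j [ 0.15  0.05  2.07 -0.    1.03  1.6 ] F [-1.2  0.2 -0.4] op 0.422 ff 25.5
  move tx,ty,tz mm [2.7 0.2 3.4] turn -0.004
```

```bash

python3 -m creep '[{"tx":0,"ty":0,"tz":0,"turn":0,"hand":50},{"tx":0,"ty":0,"tz":0,"turn":0,"hand":52},{"tx":0,"ty":0,"tz":0,"turn":0,"hand":52},{"tx":0,"ty":0,"tz":-0.03,"turn":0,"hand":52},{"tx":0,"ty":0,"tz":-0.035,"turn":0,"hand":52},{"tx":-0.0039,"ty":0.0433,"tz":0,"turn":0,"hand":70},{"tx":-0.0039,"ty":0.0433,"tz":0,"turn":0,"hand":70},{"tx":-0.0039,"ty":0.0433,"tz":0,"turn":0,"hand":70}]' |egrep 'pos'
python3 -m creep '[{"tx":-0.0039,"ty":0.0433,"tz":0,"turn":0,"hand":70},{"tx":-0.0039,"ty":0.0433,"tz":0,"turn":0,"hand":70},{"tx":-0.0039,"ty":0.0433,"tz":0,"turn":0,"hand":70},{"tx":-0.0039,"ty":0.0433,"tz":0,"turn":0,"hand":70},{"tx":-0.0039,"ty":0.0433,"tz":0,"turn":0,"hand":70},{"tx":-0.0039,"ty":0.0433,"tz":0,"turn":0,"hand":70},{"tx":-0.0039,"ty":0.0433,"tz":0,"turn":0,"hand":70},{"tx":-0.0039,"ty":0.0433,"tz":0,"turn":0,"hand":70}]' |egrep 'pos'
python3 -m creep '[{"tx":-0.0039,"ty":0.0433,"tz":0,"turn":0,"hand":70},{"tx":0,"ty":0,"tz":0.04,"turn":0,"hand":70},{"tx":0,"ty":0,"tz":0.04,"turn":0,"hand":70},{"tx":0,"ty":0,"tz":0.01,"turn":0,"hand":70},{"tx":0,"ty":0,"tz":0,"turn":0,"hand":70},{"tx":0,"ty":0,"tz":0,"turn":0,"hand":70}]' |egrep 'pos'
python3 go.py 531 -388.5 174 0.13; python3 lights.py
```

```text
tool_pos: [516.7, 1.3, 289.0]
tool_pos: [528.9, -347.2, 288.5]
tool_pos: [531.3, -388.8, 199.2]
t 38.4 p [ 531.3 -388.8  199.2] yaw 0.126 tilt 0.003 j [-0.71  0.34  1.77 -0.    1.03  0.73] F [0.6 0.2 0.7] op 0.702 ff 0.0
  move tx,ty,tz mm [-0.3 -0.4 25.2] turn -0.004
0.78 257 [509. 138.]
0.64 270 [513.  98.]
0.57 242 [545. 147.]
0.54 266 [549.  98.]
```

```bash

python3 -m creep '[{"tx":0,"ty":0,"tz":0.025,"turn":0,"hand":60},{"tx":0,"ty":0,"tz":0,"turn":0,"hand":35},{"tx":0,"ty":0,"tz":0,"turn":0,"hand":35},{"tx":0,"ty":0,"tz":0,"turn":0,"hand":35},{"tx":0,"ty":0,"tz":0,"turn":0,"hand":35},{"tx":0,"ty":0,"tz":-0.02,"turn":0,"hand":35},{"tx":0,"ty":0,"tz":-0.04,"turn":0,"hand":35},{"tx":0,"ty":0,"tz":-0.045,"turn":0,"hand":35}]' |egrep 'pos|fing|open'
python3 -m creep '[{"tx":0.0057,"ty":-0.046,"tz":0,"turn":0,"hand":35},{"tx":0.0057,"ty":-0.046,"tz":0,"turn":0,"hand":35},{"tx":0.0057,"ty":-0.046,"tz":0,"turn":0,"hand":35},{"tx":0.0057,"ty":-0.046,"tz":0,"turn":0,"hand":35},{"tx":0.0057,"ty":-0.046,"tz":0,"turn":0,"hand":35},{"tx":0.0057,"ty":-0.046,"tz":0,"turn":0,"hand":35},{"tx":0.0057,"ty":-0.046,"tz":0,"turn":0,"hand":35},{"tx":0.0057,"ty":-0.046,"tz":0,"turn":0,"hand":35}]' |egrep 'pos|fing|open'
python3 -m creep '[{"tx":0.0057,"ty":-0.046,"tz":0,"turn":0,"hand":35},{"tx":0.0057,"ty":-0.046,"tz":0,"turn":0,"hand":35},{"tx":0.0057,"ty":-0.046,"tz":0,"turn":0,"hand":35},{"tx":0,"ty":0,"tz":0,"turn":0,"hand":35},{"tx":0,"ty":0,"tz":0.03,"turn":0,"hand":35},{"tx":0,"ty":0,"tz":0.035,"turn":0,"hand":35},{"tx":0,"ty":0,"tz":0,"turn":0,"hand":35},{"tx":0,"ty":0,"tz":0,"turn":0,"hand":35}]' |egrep 'pos|fing|open|ft'
python3 go.py 530 121 214 0.13
```

```text
tool_pos: [529.9, -387.9, 276.4]
opening: 0.424
finger_force: 26.0
tool_pos: [529.2, -15.8, 277.6]
opening: 0.425
finger_force: 26.0
tool_pos: [529.1, 121.0, 212.0]
ft_force: [0.4, 0.8, 1.0]
opening: 0.421
finger_force: 26.0
t 40.9 p [529.1 121.  212. ] yaw 0.125 tilt 0.001 j [ 0.13  0.09  2.03 -0.    1.02  1.57] F [0.4 0.8 1. ] op 0.421 ff 26.0
  move tx,ty,tz mm [ 0.9  0.1 -2.1] turn -0.005
```

Release, retract away (−y, clear of everything) and inspect.

```bash

python3 -m creep '[{"tx":0,"ty":0,"tz":0,"turn":0,"hand":50},{"tx":0,"ty":0,"tz":0,"turn":0,"hand":52},{"tx":0,"ty":0,"tz":0,"turn":0,"hand":52},{"tx":0,"ty":0,"tz":-0.03,"turn":0,"hand":52},{"tx":0,"ty":0,"tz":-0.05,"turn":0,"hand":52},{"tx":0,"ty":0.04,"tz":-0.03,"turn":0,"hand":60},{"tx":0,"ty":0.05,"tz":0,"turn":0,"hand":60},{"tx":0,"ty":0.05,"tz":0,"turn":0,"hand":60}]' |egrep 'pos'
python3 -m creep '[{"tx":0,"ty":0.05,"tz":0,"turn":0,"hand":60},{"tx":0,"ty":0.05,"tz":0,"turn":0,"hand":60},{"tx":0,"ty":0.04,"tz":0,"turn":0,"hand":60},{"tx":0,"ty":0,"tz":0,"turn":0,"hand":60},{"tx":0,"ty":0,"tz":0,"turn":0,"hand":60},{"tx":0,"ty":0,"tz":0,"turn":0,"hand":60}]' |egrep 'pos|clock'
python3 lights.py
python3 - <<'E'
from fit import *
a=snap('top','t5');s=snap('side','s5')
A=cv2.resize(a[225:345,110:270],(400,300),interpolation=cv2.INTER_CUBIC);B=cv2.resize(s[120:270,120:320],(400,300),interpolation=cv2.INTER_CUBIC);C=cv2.resize(a,(400,300))
D=cv2.resize(s,(400,300))
cv2.imwrite('pics/fin.png',np.vstack([np.hstack([A,B]),np.hstack([C,D])])[:,:,::-1])
E
```

```text
tool_pos: [547.3, -18.6, 325.2]
clock: 42.3
tool_pos: [564.3, -155.5, 322.1]
0.7 208 [504. 137.]
0.7 255 [533. 125.]
0.7 221 [551.  96.]
0.55 184 [547. 152.]
0.53 242 [512.  96.]
```

View pics/fin.png

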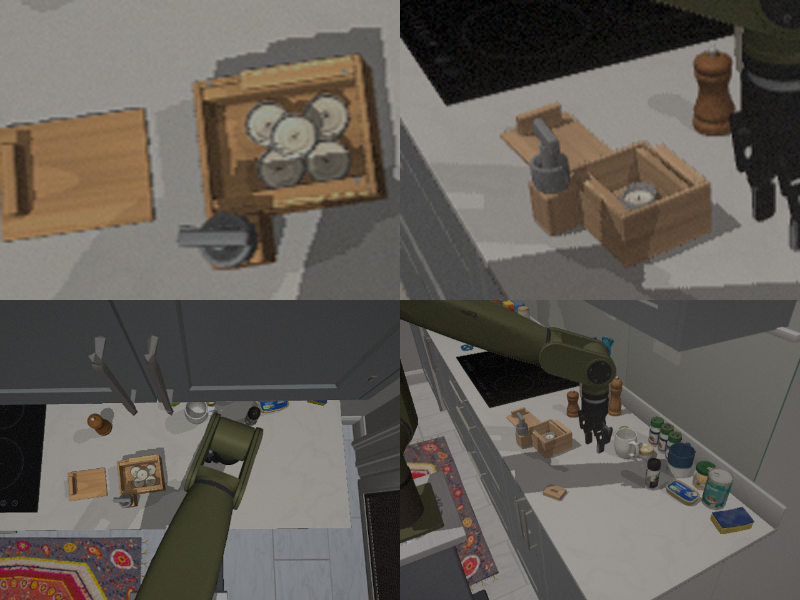

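All five tea lights are in the box, the lid lies flat with its ridge up, the key stands in the lock and the bystanders have not moved.

```bash
python3 -c "
from bench import ticket;print(ticket.sign_off())"
```

```text
the job is handed in; nothing more can be done
None
```

The job is handed in: the lock is open with the key home in it, the lid is flat beside the box with its ridge up, and all five tea lights are in the box with the mill, mug and jar untouched; sign-off returned no verdict, so this rests on the final camera pictures.

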